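Pry the spool clip out with the hooked pick

ROBOT

A 6-joint arm with a two-finger parallel gripper is mounted at the origin on the work surface. World frame = base frame: x ahead of the robot, y to its left, z up, the work surface at z = 0. Lengths are in m, angles in rad, forces in N, time in s.
With the tool pointing down it reaches from about 0.3 to 0.875 m from the base axis. Payload 6.4 kg.
Tool frame: the origin (TCP) lies midway between the tips of the shut fingers; the grasp point (between the pads) lies 19 mm behind it; z points along the fingers, y is the line along which they close (so a half turn about z gives the same grasp; the last joint's range is limited). The gripper opens to 85 mm and grips with 20 to 120 N. Pads are 22 mm wide; open, the fingers measure 114 mm over their backs; the gripper's body (76 mm by 85 mm) begins 54 mm behind the grasp point. The pads swing forward as they close: fully open they stand 13 mm farther back than shut.
Start: joints at [0.932, 0.181, 1.607, -0, 1.354, -0.206], TCP at [0.241, 0.522, 0.231] pointing down, gripper open.
Joint ranges: [-2.99, 2.99], [-0.89, 2.07], [0.3, 2.58], [-1.14, 4.28], [0, 2.63], [-3.12, 3.12]. Speed limits (rad/s): [2.57, 2.57, 3.01, 3.14, 3.14, 3.14].

INTERFACE

Orientations are given as a unit quaternion [w, x, y, z].
In Python, from bench import status, camera, ctrl gives the robot as it stands. The module is installed in compiled form; this text tells all that it offers.
- The arm moves only by the shell command python3 -m handwheel 'ROWS'. ROWS is JSON, a list that holds one entry, the list of rows, each a list of 7 numbers: the opening, from -1 (shut) to 1 (fully open), then the shift along the tool's x, y, z in cm, then the turn, a rotation vector about the tool's x, y, z in degrees. A call has 1 to 10 rows; each row is the pose to reach, as a shift and turn from the pose commanded when the call began, along the tool's axes at that moment; what a row does not reach only later rows make up. A row lasts 1/8 s, in which the tool goes at most 62.5 mm and 10.7 degrees, less where a joint would pass 70% of its speed; a pose out of reach is approached as far as the arm can. A call with a gripper value outside its range is refused whole. The fingers move at their own pace and stop on an object; the grip force is fixed at half the most. Time passes only in rows, so rows that repeat a pose let the fingers close. It gives the time, the measured TCP pose, the force, the opening and the grip force at its end, in the units of the state.
- status.get_obs(): the state, without advancing time (a new reading comes with each control period).
- camera(name): name is "scene" or "top" or "wrist"; returns a dict with "frame" (384x512x3 uint8, blue, green, red), "depth" (384x512 float32, m along the optical axis (not along the pixel's ray), 0 where there is no reading), "fx", "fy", "cx", "cy" (pixels), "extrinsics" (4x4, takes a point from camera to world coordinates); the wrist camera has in their place "hand_eye" (4x4, takes a point from camera to tool coordinates, whose origin is the TCP and whose axes are the flange's). Camera axes: x right, y down, z forward; pixel columns grow to the right and rows downward; lengths in m; the calibration is good to about 2 mm. A picture is of the moment at which its call begins: read the wrist's pose just before it.
- ctrl.hand_in(): hands the job in; it is judged then, once.
The state is a dict: "time_s": time; "q": joint angles; "dq": joint speeds; "joint_efforts": joint torques, N m; "eef_pos": TCP position; "eef_rot": TCP orientation; "wrist_force": force on the tool from outside, world axes, zero at the start; "torque": the same for the moment, N m; "opening": opening from 0.0 (shut) to 1.0 (fully open); "grasp_force": force on a finger pad.
Only numpy, scipy, OpenCV 4.12 (cv2) and the standard library are available. Lean on these libraries where they do the work, as an engineer would, in place of code of your own. Each camera call takes 0.05 s, during which the arm holds its last target. There are 200 camera calls.

TASK

The wire spool on its stand has to be changed: holding the hooked pick, catch the window of the sprung retaining clip and pry the clip out of the spindle groove; the fingers must not touch the clip while it is still in its groove. Then put the pick back in the wooden rest it came from, and lay the loose clip in the white ceramic dish. Leave the scriber and everything else on the bench where it is.

Things in the scene. Friction and masses are not known exactly. Their poses are not given: they have to be found in the camera images.
- stand: the fixed stand, origin on the spindle axis at bench level. Base 200 mm across, 12 mm thick; blue spool 140 mm across with brass wire, its flat top (78 mm high) carries the clip. Two guide pillars, 14 mm thick at most, tops 109 mm high, stand 90 mm from the axis, 55 degrees either side of the stand's -x; the clip's tab points out between them, within 20 degrees of -x
- spindle (a point): axis of the upright steel spindle of the wire-spool stand, at mid-height of the clip in its groove, 81.5 mm above the bench; z up. The groove is 24 mm in diameter, 9 mm high; the spindle's head above it is 32 mm in diameter, its top 101 mm above the bench
- clip_ring (a point): centre of the C-ring of the flat steel retaining clip, half-way up its 7 mm thickness; on the spindle axis when seated. x axis towards the window tab, z up. Ring 40 mm across, clip 59 mm long. Two sprung legs grip behind the spindle: a pull of 4 to 9 N along +x springs them over it; 32 mm from the axis the clip is free and lies on the spool. It can turn about the spindle
- clip_window (a point): centre of the square window (16 mm, right through) in the clip's tab, half-way up its thickness, 28 mm from clip_ring along x; same axes. The tab is 30 mm wide (along y), its end bar 36 to 44 mm from clip_ring. The loose clip, about 55 g, is well grasped here across the tab's width
- pick_grip (a point): centre of the hooked pick's dark wooden handle (104 mm long, 16 mm square; grasp here). x axis along the handle to the hook, z up. A 5 mm steel shank runs on to 105 mm from this point and there bends straight down at a right angle; the pick is 160 mm long, about 90 g. It starts level in its rest, hook down
- pick_tip (a point): lowest end of the pick's hook, 105 mm ahead of pick_grip along x and 30 mm below it; 5 mm thick round end. The same axes as pick_grip
- pick_rest_seat (a point): where pick_grip lies when the pick is in its fixed wooden rest, 50 mm above the bench; x along the handle. Block 100 x 60 x 12 mm with two cross walls (10 mm thick, 40 mm either side of the middle along x), notched 24 mm wide and open upwards for the handle: notch floor 42 mm, wall tops 54 mm above the bench; 70 mm between the walls for the fingers
- dish_floor (a point): centre of the inner floor of the white round dish, 5 mm above the bench; floor about 104 mm across, rim 136 mm across and 26 mm high, wall 4 mm. z up. 0.45 kg, loose
- scriber_grip (a point): centre of the handle of a scriber: the same handle as the pick's, but a straight steel point without a hook that ends 80 mm from here (27 mm shorter than the pick); it lies in a like rest on the other side; leave it
- block: soldering block of fired clay, 90 x 160 x 45 mm, origin under its centre; leave it
- jar: small amber jar 48 mm across, 58 mm high, origin under its centre, standing in front of the stand; leave it
- case: small red box 55 x 38 x 18 mm, origin under its centre; leave it
- reel: grey solder reel lying flat, 60 mm across, 22 mm high, origin under its centre; leave it
- pliers: pliers lying behind the stand, 150 mm long, 14 mm high, origin under the pivot; leave them
- hammer: hammer lying behind the stand, 170 mm long; leave it
Mind the look-alikes: they are no part of the job. Leave any blue or orange look-alike of the part that bears clip_ring alone.

How it is judged:
On the way, in this order (a step that is already met when the one before it is completed fails the run):
1. the pick is held by the gripper, lifted out of its rest (height (world z) of pick_grip above 0.075 m and contact force between the fingers and pick above 1 N), for 0.2 s.
2. the held pick pulls on the clip (contact force between pick and clip above 1.5 N and contact force between the fingers and pick above 1 N), for 0.02 s.
3. the clip is out of the groove with the pick still held (horizontal distance between clip_ring and spindle above 0.024 m and contact force between the fingers and pick above 1 N), for 0.1 s.
4. the pick is back in its rest and let go (distance between pick_grip and pick_rest_seat below 0.02 m and contact force between the fingers and pick below 0.1 N), for 0.2 s.
At the end, for the whole second after the job is handed in: The clip lies at rest in the dish (ring and window centres within 60 mm of its middle, under 22 mm above its floor); the pick lies at rest in its own rest (handle centre within 20 mm of the seat and at most 5 mm above it, level within 0.12 rad, hook down) (horizontal distance between each of clip_ring, clip_window and dish_floor below 0.06 m and z of each of clip_ring, clip_window in the frame of dish_floor below 0.022 m and linear speed of each of clip, pick below 0.03 m/s and horizontal distance between pick_grip and pick_rest_seat below 0.02 m and z of pick_grip in the frame of pick_rest_seat below 0.005 m and angle between pick_grip's own z axis and vertical below 0.12 rad); the robot touches nothing.
It fails at once if the fingers or arm touch the clip while it is in the groove (horizontal distance between clip_ring and spindle below 0.024 m and height (world z) of clip_ring below 0.095 m and contact force between any of the fingers, the arm and clip above 0.3 N).
It fails at once if the scriber is moved by more than 15 mm (distance of scriber_grip from where it was at the start of the episode above 0.015 m).
It fails at once if the dish is pushed by more than 30 mm (distance of dish_floor from where it was at the start of the episode above 0.03 m).
It fails at once if another thing on the bench is moved by more than 20 mm (distance of any of block, jar, case, reel, pliers, hammer from where it was at the start of the episode above 0.02 m).
It also fails if it takes over 61 s, if anything falls off the work surface, if the arm or the gripper's body presses on something with over 40 N, if the wrist force passes 120 N, or if a joint passes its speed limit or range.

## Working session

There is one attempt and no reset: what is moved stays moved. The work goes in short steps, Python scripts to look and compute and a shell command to move; the robot and the scene stay as the last step left them, time stands still between calls to the robot, and variables do not carry over. Pictures are saved under pics/ and viewed, at most 14 in all, crops included, and the job is handed in when it is done.

```bash
mkdir -p pics
cat > h.py <<'E'
import numpy as np, cv2
from scipy.spatial.transform import Rotation as R
from bench import status, camera, ctrl
def T():
    o=status.get_obs(); q=o["eef_rot"]; M=np.eye(4)
    M[:3,:3]=R.from_quat([q[1],q[2],q[3],q[0]]).as_matrix(); M[:3,3]=o["eef_pos"]; return M
def cam(n):
    t=T(); c=camera(n); c["X"]=c["extrinsics"] if "extrinsics" in c else t@c["hand_eye"]; return c
def ray(c,u,v,z):
    X=np.array(c["X"]); d=X[:3,:3]@np.array([(u-c["cx"])/c["fx"],(v-c["cy"])/c["fy"],1.]); p=X[:3,3]
    return p+d*(z-p[2])/d[2]
def pts(c):
    d=c["depth"]; v,u=np.mgrid[:d.shape[0],:d.shape[1]]
    P=np.stack([(u-c["cx"])/c["fx"]*d,(v-c["cy"])/c["fy"]*d,d],-1); X=np.array(c["X"])
    return P@X[:3,:3].T+X[:3,3]
def proj(c,p):
    X=np.linalg.inv(np.array(c["X"])); q=X[:3,:3]@np.array(p)+X[:3,3]
    return c["fx"]*q[0]/q[2]+c["cx"],c["fy"]*q[1]/q[2]+c["cy"]
E
python3 - <<'E'
from h import *
import pickle
o=status.get_obs();print(o["time_s"],o["eef_pos"],o["eef_rot"],o["wrist_force"],o["opening"]); print(T().round(3))
C={n:cam(n) for n in("top","scene")}
pickle.dump(C,open("c0.pkl","wb"))
for n,c in C.items():
    cv2.imwrite(f"pics/{n}0.png",cv2.resize(c["frame"],(800,600),interpolation=cv2.INTER_CUBIC)); print(n,np.array(c["X"]).round(3),c["fx"])
E
```

```text
0.0 [0.2408142  0.52151015 0.23036522] [-3.55629506e-04  2.14723219e-01  9.76674527e-01 -8.25550791e-04] [-0.10377926 -0.44396693 -1.38454249] 1.0022819722087715
[[-0.908  0.419 -0.001  0.241]
 [ 0.419  0.908 -0.001  0.522]
 [ 0.    -0.002 -1.     0.23 ]
 [ 0.     0.     0.     1.   ]]
top [[ 0.015 -0.994  0.107  0.436]
 [-1.    -0.013  0.02  -0.017]
 [-0.018 -0.107 -0.994  1.132]
 [ 0.     0.     0.     1.   ]] 486.20649172102696
scene [[-0.799  0.359 -0.482  1.   ]
 [ 0.601  0.49  -0.631  0.58 ]
 [ 0.01  -0.794 -0.608  0.638]
 [ 0.     0.     0.     1.   ]] 393.1517480064854
```

View pics/top0.png

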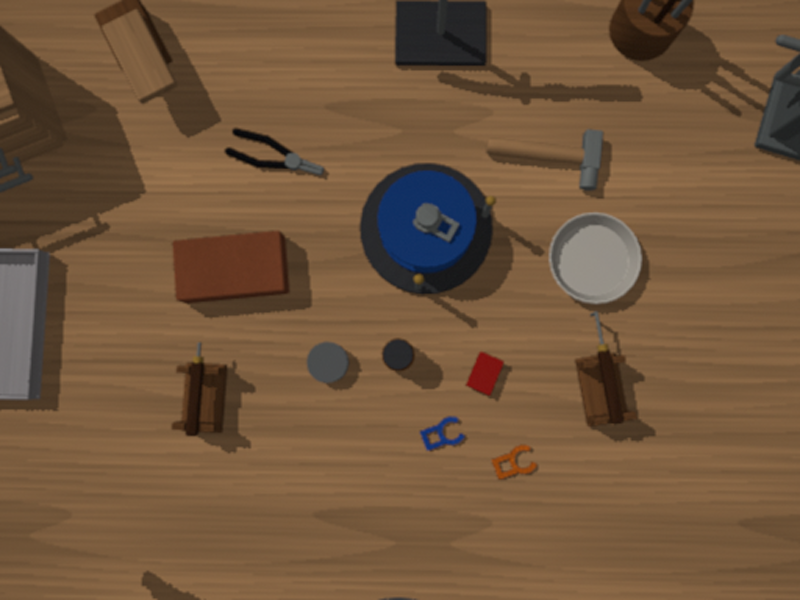

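View pics/scene0.png

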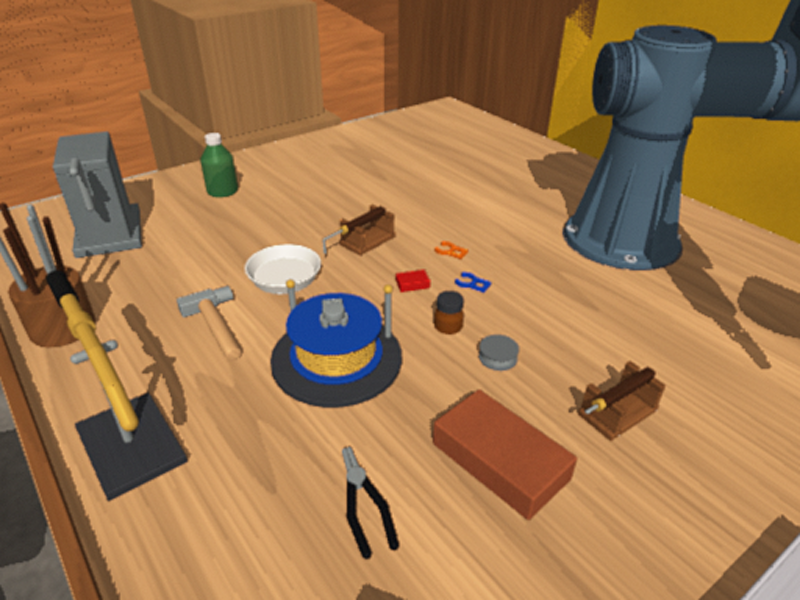

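The top view shows the tools. There are two candidates for the pick: the right tool at (605,385), with a long shank to (597,315), and the left tool at (196,395), with a short point. In the scene view the right tool's shank bends down at (325,250), so it is the pick and the left is the scriber. The clip is grey, on the spindle at (430,217) with its tab at (443,228) between the pillars at (490,200) and (418,280). The blue (443,433) and orange (515,462) clips on the bench are look-alikes, and the dish is at (596,258). I'll measure and confirm in one crop.

Run:
```python
from h import *
import pickle
C=pickle.load(open("c0.pkl","rb")); c=C["top"]; P=pts(c); f=c["frame"]; hsv=cv2.cvtColor(f,cv2.COLOR_BGR2HSV)
def box(x0,y0,x1,y1):
    m=np.zeros(f.shape[:2],bool); s=.64; m[int(y0*s):int(y1*s),int(x0*s):int(x1*s)]=1; return m
for n,b in dict(pick=(570,340,640,430),scr=(175,360,235,440)).items():
    m=box(*b)&(P[...,2]>.047)&(P[...,2]<.07)&(hsv[...,2]<75); p=P[m]
    print(n,m.sum(),p.mean(0).round(4)); r=cv2.minAreaRect((p[:,:2]*1000).astype(np.float32)); print(r, np.percentile(p[:,2],[50,90]).round(4))
# hook/shank
m=box(585,305,612,350)&(P[...,2]>.03)&(P[...,2]<.08); p=P[m]; print("shank",p[np.argsort(p[:,0])][-6:].round(4), p.mean(0))
# spindle head top
m=box(360,160,500,300); h=m&(P[...,2]>.094)&(P[...,2]<.105)&(hsv[...,1]<90); p=P[h]; print("head",h.sum(),(p[:,:2].min(0)+p[:,:2].max(0))/2,p.mean(0),np.ptp(p,0))
# blue spool top
h=m&(hsv[...,0]>100)&(hsv[...,0]<130)&(hsv[...,1]>150)&(abs(P[...,2]-.078)<.01); p=P[h]; print("spool",cv2.minEnclosingCircle((p[:,:2]*1000).astype(np.float32)),np.median(p[:,2]))
h=m&(P[...,2]>.1)&(hsv[...,1]>120)&(hsv[...,0]<35); n,l,s,ce=cv2.connectedComponentsWithStats(h.astype(np.uint8)); print("pillars",[(s[i,4],P[l==i].mean(0).round(4)) for i in range(1,n)])
# clip tab
h=m&(P[...,2]>.08)&(P[...,2]<.092)&(hsv[...,1]<90); p=P[h]; print("tab",h.sum(),cv2.minAreaRect((p[:,:2]*1000).astype(np.float32)),p.mean(0))
# dish
h=box(540,205,650,310)&(hsv[...,1]<60)&(hsv[...,2]>90); p=P[h&(P[...,2]>.02)]; print("dish rim",cv2.minEnclosingCircle((p[:,:2]*1000).astype(np.float32)))
a=cv2.resize(f[185:285,360:415],None,fx=6,fy=6,interpolation=cv2.INTER_CUBIC); b=cv2.resize(f[100:200,225:325],None,fx=4.5,fy=4.5,interpolation=cv2.INTER_CUBIC)
o=np.zeros((600,785,3),np.uint8); o[:,:330]=a; o[:450,335:]=b; cv2.imwrite("pics/crop.png",o)
```

```text
pick 424 [ 0.4192 -0.2917  0.056 ]
((420.4866027832031, -290.824462890625), (101.74747467041016, 59.227874755859375), 10.263946533203125) [0.0565 0.0594]
scr 430 [0.3945 0.291  0.0563]
((396.12286376953125, 287.08355712890625), (52.053855895996094, 103.5099105834961), 86.75931549072266) [0.0567 0.0602]
shank [[ 0.5247 -0.2739  0.0491]
 [ 0.5248 -0.2763  0.0484]
 [ 0.525  -0.2726  0.0453]
 [ 0.5255 -0.2721  0.0381]
 [ 0.5266 -0.2751  0.0537]
 [ 0.5269 -0.274   0.049 ]] [ 0.49624459 -0.27943044  0.05203244]
head 162 [ 0.65315302 -0.03267896] [ 0.65296022 -0.03233286  0.10011005] [0.02960873 0.02820609 0.00864696]
spool ((653.8789672851562, -31.978309631347656), 69.97540283203125) 0.077379687802829
pillars [(np.int32(1), array([ 0.4363, -0.017 ,  1.1322])), (np.int32(33), array([ 0.6738, -0.1194,  0.1059])), (np.int32(1), array([ 0.4363, -0.017 ,  1.1322])), (np.int32(32), array([ 0.564 , -0.0214,  0.1063])), (np.int32(1), array([ 0.4363, -0.017 ,  1.1322])), (np.int32(1), array([ 0.4363, -0.017 ,  1.1322])), (np.int32(1), array([ 0.4363, -0.017 ,  1.1322])), (np.int32(1), array([ 0.4363, -0.017 ,  1.1322])), (np.int32(1), array([ 0.4363, -0.017 ,  1.1322]))]
tab 183 ((646.94921875, -67.66452026367188), (106.70511627197266, 50.80623245239258), 88.38581085205078) [ 0.64110358 -0.05066689  0.08429994]
dish rim ((537.591796875, -179.4286651611328), 191.3863983154297)
```

View pics/crop.png

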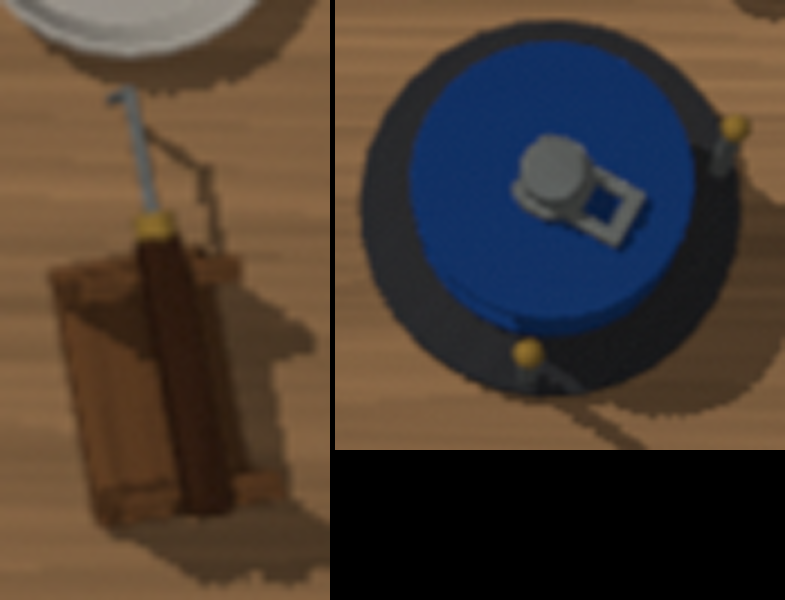

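The crop confirms it: the shank at crop (140,150) ends in a hook at (120,97), so this is the pick. The seated grey clip has its window at (605,205) and end bar at (628,222). Next I'll compute the poses.

```bash
python3 - <<'E'
from h import *
import pickle
C=pickle.load(open("c0.pkl","rb")); c=C["top"]; P=pts(c); f=c["frame"]; hsv=cv2.cvtColor(f,cv2.COLOR_BGR2HSV)
k=lambda x,y:(360+x/6,185+y/6); w=lambda x,y:(225+(x-335)/4.5,100+y/4.5)
a=ray(c,*k(160,240),.058); b=ray(c,*k(207,508),.058); h=ray(c,*k(130,90),.0525)
print("front",a,"back",b,"hook",h); d=(h-b)[:2]; print("yaw",np.degrees(np.arctan2(*d[::-1])),"mid",(a+b)/2, "len",np.linalg.norm((a-b)[:2]), np.linalg.norm(d))
s=np.array([.6535,-.0323])
for n,q,z in(("win",(606,205),.085),("bar",(628,222),.085),("head",(557,168),.101)):
    p=ray(c,*w(*q),z); e=p[:2]-s; print(n,p,np.linalg.norm(e),np.degrees(np.arctan2(e[1],e[0])))
u,v=np.mgrid[:384,:512][::-1]
m=((u>345)&(u<418)&(v>130)&(v<200)&(hsv[...,1]<50)&(hsv[...,2]>100)).astype(np.uint8)
ct=max(cv2.findContours(m,0,2)[0],key=cv2.contourArea); e=cv2.fitEllipse(ct); print("dish",e,ray(c,*e[0],.024))
E
python3 -m handwheel '[[[1,0,-6,0,0,0,12],[1,0,-12,0,0,0,24],[1,0,-18,0,0,0,36],[1,0,-24,0,0,0,45],[1,0,-30,0,0,0,54],[1,0,-36,0,0,0,63]]]'; python3 -c "
from h import *; print(T().round(3),status.get_obs()['q'])"
```

```text
front [ 0.46916689 -0.28349512  0.058     ] back [ 0.37269037 -0.29908928  0.058     ] hook [ 0.52444778 -0.27458987  0.0525    ]
yaw 9.17059268123043 mid [ 0.42092863 -0.2912922   0.058     ] len 0.09772868422850689 0.15372224921210217
win [ 0.63821344 -0.05869582  0.085     ] 0.030502753492905713 -120.07633481433231
bar [ 0.62997136 -0.06942164  0.085     ] 0.0439501230707019 -122.3675618972106
head [ 0.65284573 -0.03446095  0.101     ] 0.002257822061363416 -106.84473903395666
dish ((380.7619323730469, 164.8192138671875), (56.60249328613281, 58.2937126159668), 118.56942749023438) [ 0.60764553 -0.28034838  0.024     ]
time_s: 0.85
eef_pos: [0.0919, 0.1991, 0.2315]
eef_rot: [0.0, 0.688, 0.726, -0.001]
wrist_force: [0.5, -2.3, 1.8]
opening: 0.997
grasp_force: 0.0
[[-0.054  0.999 -0.001  0.092]
 [ 0.999  0.054 -0.001  0.199]
 [-0.001 -0.001 -1.     0.232]
 [ 0.     0.     0.     1.   ]] [ 5.72257862e-01 -8.66907438e-01  2.36246133e+00 -5.24507996e-04
  1.64700584e+00  5.18627986e-01]
```

```bash
python3 -m handwheel '[[[1,0,6,0,0,0,8],[1,0,12,0,0,0,17],[1,0,18,0,0,0,25],[1,-3,22,0,0,0,34],[1,-9,23,0,0,0,42],[1,-15,24,0,0,0,50],[1,-21,25,0,0,0,59],[1,-27,26,0,0,0,67],[1,-33,27,0,0,0,75],[1,-39,28,0,0,0,84]]]'
python3 - <<'E'
from h import *
print(T().round(4),status.get_obs()['q']); c=cam("wrist"); print(np.array(c["hand_eye"]).round(3),c["fx"])
cv2.imwrite("pics/w1.png",c["frame"])
t=T(); print("tool delta cm",(t[:3,:3].T@(np.array([.4203,-.2914,.033])-t[:3,3])*100).round(2), "yaw",np.degrees(np.arctan2(t[1,0],t[0,0])))
E
```

```text
time_s: 2.1
eef_pos: [0.3949, -0.175, 0.2321]
eef_rot: [-0.0, 0.997, 0.078, 0.0]
wrist_force: [0.4, 0.7, -0.2]
opening: 0.995
grasp_force: 0.0
[[ 9.879e-01  1.551e-01  3.000e-04  3.949e-01]
 [ 1.551e-01 -9.879e-01  1.000e-04 -1.750e-01]
 [ 3.000e-04 -1.000e-04 -1.000e+00  2.321e-01]
 [ 0.000e+00  0.000e+00  0.000e+00  1.000e+00]] [-6.93633831e-01 -1.56139454e-01  1.94603289e+00  2.75909949e-04
  1.35154113e+00  7.21372056e-01]
[[-0.001 -0.962 -0.275  0.069]
 [ 1.    -0.001 -0.     0.   ]
 [ 0.    -0.275  0.962 -0.144]
 [ 0.     0.     0.     1.   ]] 335.19348049634385
tool delta cm [ 0.8  11.12 19.99] yaw 8.359083489202092
```

```bash
python3 -m handwheel '[[[1,5,-2,0,0,0,0],[1,10,-4,0,0,0,0],[1,15,-6,0,0,0,0],[1,19,-8.5,0,0,0,0],[1,19,-8.5,0,0,0,0]]]'
python3 - <<'E'
from h import *
import pickle
c=cam("wrist"); pickle.dump(c,open("w2.pkl","wb")); f=c["frame"]
u,v=map(int,proj(c,(.645,-.045,.085))); print(u,v); x0=max(0,min(512-200,u-100)); y0=max(0,min(384-150,v-75)); print(x0,y0)
cv2.imwrite("pics/w2.png",cv2.resize(f[y0:y0+150,x0:x0+200],(800,600),interpolation=cv2.INTER_CUBIC))
E
```

```text
time_s: 2.78
eef_pos: [0.5701, -0.0561, 0.2313]
eef_rot: [-0.0, 0.997, 0.083, -0.0]
wrist_force: [-0.7, 0.5, 0.2]
opening: 1.005
grasp_force: 0.0
257 86
157 11
```

View pics/w2.png

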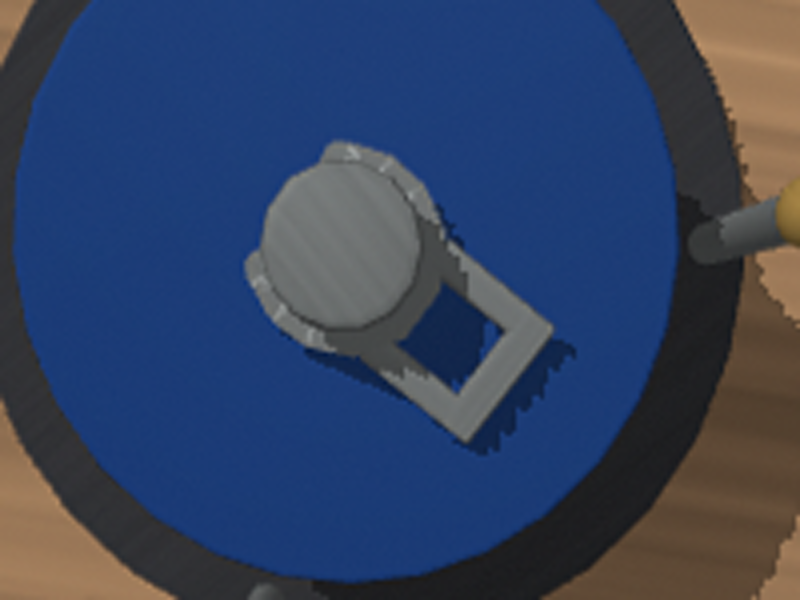

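The crop shows the seated clip clearly: head centre at (341,245), outer bar corners at (552,327) and (466,441), and inner bar corners at (508,332) and (460,392).

Run:
```python
from h import *
import pickle
c=pickle.load(open("w2.pkl","rb")); k=lambda x,y:(157+x/4-.375,11+y/4-.375)
s=ray(c,*k(341,245),.101); A=ray(c,*k(552,327),.085); B=ray(c,*k(466,441),.085); I=(ray(c,*k(508,332),.085)+ray(c,*k(460,392),.085))/2
m=(A+B)/2; print("spindle",s,"outer",m,np.linalg.norm((A-B)[:2]),"inner",I)
ang=lambda e:np.degrees(np.arctan2(e[1],e[0])); n=np.array([(A-B)[1],-(A-B)[0]])
print(ang(m-s),ang(n),np.linalg.norm((m-s)[:2]),ang(I-s),np.linalg.norm((I-s)[:2]))
f=c["frame"]; hsv=cv2.cvtColor(f,cv2.COLOR_BGR2HSV); b=((hsv[...,0]>100)&(hsv[...,0]<130)&(hsv[...,1]>130)&(hsv[...,2]>40)).astype(np.uint8)
p=pts(c); q=p[(b>0)&(abs(p[...,2]-.078)<.004)]; print("spool",cv2.minEnclosingCircle((q[:,:2]*1000).astype(np.float32)))
t=T(); d=np.array([.4203,-.2914,.033])-t[:3,3]; print("to pick",(t[:3,:3].T@d*100).round(2),"yaw",ang(t[:,0]))
```

```text
spindle [ 0.65349262 -0.03157396  0.101     ] outer [ 0.63281081 -0.06962749  0.085     ] 0.02903714739964046 inner [ 0.63644137 -0.06370542  0.085     ]
-118.52375849260297 -117.63074051924714 0.043310603528247955 -117.95361669610469 0.036375483615961574
spool ((653.3683471679688, -31.70615577697754), 69.84912109375)
to pick [-18.46  20.68  19.84] yaw 9.409416262589065
```

```bash
python3 -m handwheel '[[[1,-4.5,5,0,0,0,0],[1,-9,10,0,0,0,0],[1,-13.5,15,0,0,0,0],[1,-18.5,20.5,3,0,0,0],[1,-18.5,20.7,9,0,0,0],[1,-18.5,20.7,14,0,0,0],[1,-18.5,20.7,18,0,0,0],[1,-18.5,20.7,19.8,0,0,0],[1,-18.5,20.7,19.8,0,0,0]]]'; python3 -m handwheel '[[[-1,0,0,0,0,0,0],[-1,0,0,0,0,0,0],[-1,0,0,0,0,0,0],[-1,0,0,0,0,0,0],[-1,0,0,0,0,0,0],[-1,0,0,0,0,0,0]]]'
```

```text
time_s: 3.95
eef_pos: [0.4187, -0.2923, 0.0338]
eef_rot: [-0.001, 0.997, 0.08, -0.001]
wrist_force: [-0.7, -0.4, 0.0]
opening: 0.998
grasp_force: 0.0
time_s: 4.7
eef_pos: [0.4201, -0.2929, 0.035]
eef_rot: [0.0, 0.997, 0.081, 0.0]
wrist_force: [-0.4, 0.3, 6.0]
opening: 0.174
grasp_force: 59.1
```

```bash
python3 -m handwheel '[[[-1,0,0,-3,0,0,0],[-1,0,0,-7,0,0,0],[-1,0,0,-12,0,0,0],[-1,0,0,-16,0,0,0],[-1,0,0,-16,0,0,0]]]'
python3 - <<'E'
from h import *
import pickle
print(T().round(4)); c=cam("wrist"); pickle.dump(c,open("w3.pkl","wb")); cv2.imwrite("pics/w3.png",cv2.resize(c["frame"],(800,600)))
print(proj(c,(T()@[.105,0,-.0165,1])[:3]))
E
```

```text
time_s: 5.32
eef_pos: [0.4212, -0.2942, 0.1979]
eef_rot: [0.003, 0.997, 0.081, 0.002]
wrist_force: [0.1, -0.2, -1.0]
opening: 0.174
grasp_force: 58.7
[[ 0.9869  0.161   0.0049  0.4212]
 [ 0.161  -0.9869 -0.0055 -0.2942]
 [ 0.004   0.0062 -1.      0.1979]
 [ 0.      0.      0.      1.    ]]
(np.float64(251.33456303840757), np.float64(-11.468573459283476))
```

View pics/w3.png

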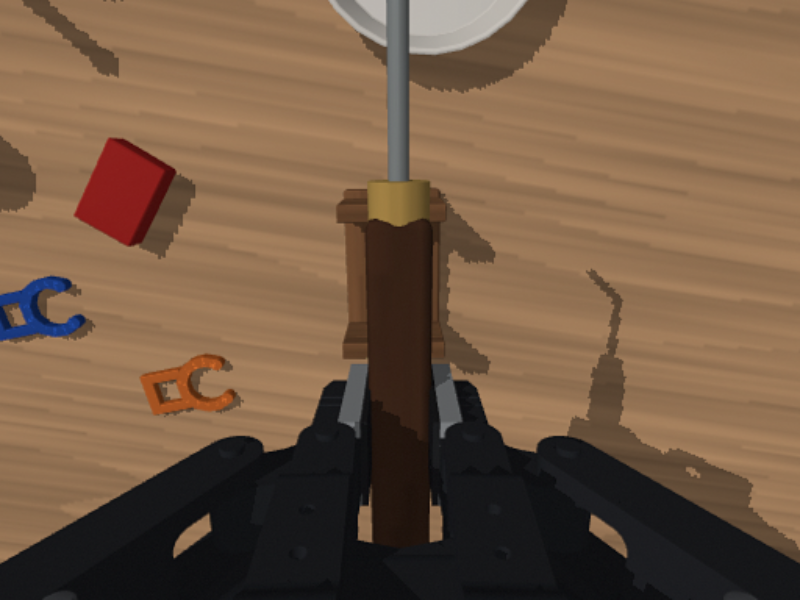

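```bash
python3 -m handwheel '[[[-1,3.8,-2.3,0,0,0,-10.5],[-1,7.6,-4.7,0,0,0,-21],[-1,11.4,-7,1,0,0,-31.5],[-1,15.2,-9.3,2,0,0,-42],[-1,19,-11.65,4,0,0,-52.3],[-1,19,-11.65,5.5,0,0,-52.3],[-1,19,-11.65,5.5,0,0,-52.3],[-1,19,-11.65,5.5,0,0,-52.3]]]'
python3 - <<'E'
from h import *
t=T(); print(t.round(4)); print("yaw",np.degrees(np.arctan2(t[1,0],t[0,0])))
tip=(t@[.105,0,.015,1])[:3]; top=(t@[.105,0,-.0165,1])[:3]; print("tip model",tip)
ims=[]
for n in("top","scene"):
    c=cam(n); a=proj(c,tip); b=proj(c,top); u,v=int(a[0]),int(a[1])
    print(n,a,b,(u-35,v-30)); ims.append(cv2.resize(c["frame"][v-30:v+30,u-35:u+35],(400,343),interpolation=cv2.INTER_CUBIC))
cv2.imwrite("pics/hov.png",np.hstack(ims))
c=cam("wrist")
E
```

```text
time_s: 6.38
eef_pos: [0.5876, -0.1478, 0.139]
eef_rot: [-0.0, 0.86, 0.511, -0.0]
wrist_force: [0.2, -0.4, -1.2]
opening: 0.174
grasp_force: 58.7
[[ 4.780e-01  8.784e-01 -9.000e-04  5.876e-01]
 [ 8.784e-01 -4.780e-01  1.000e-04 -1.478e-01]
 [-3.000e-04 -8.000e-04 -1.000e+00  1.390e-01]
 [ 0.000e+00  0.000e+00  0.000e+00  1.000e+00]]
yaw 61.44464655206035
tip model [ 0.63775365 -0.05553093  0.12393994]
top (np.float64(284.48240128508485), np.float64(142.24747483413267)) (np.float64(285.1010814403081), np.float64(139.2038719034365)) (249, 112)
scene (np.float64(211.90822675161746), np.float64(181.0399092944052)) (np.float64(211.0819917610789), np.float64(169.40254348168426)) (176, 151)
```

View pics/hov.png

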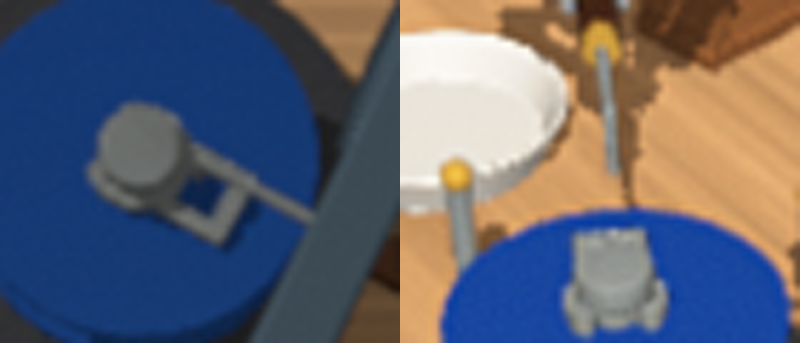

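The left crop shows the shank ending near (195,153), just over the clip. In the right crop the hook runs from (607,110) to its tip at (612,172), close to the model at (600,105) and (605,172). The spindle head in the same crop gives a check on the calibration bias.

Run:
```python
from h import *
c=cam("scene"); t=T(); tip=(t@[.105,0,.015,1])[:3]
g=cv2.cvtColor(c["frame"],cv2.COLOR_BGR2HSV)
def edges(v,u0,u1,pred): 
    r=g[v,u0:u1].astype(int); return [u0+i for i,x in enumerate(r) if pred(x)]
gray=lambda x:x[1]<70 and x[0]>0
for v in range(172,182,2): print("hook",v,edges(v,200,225,gray))
for v in range(194,204,2): print("head",v,edges(v,195,230,gray))
for z in(.101,.09): print(z,proj(c,(.6535,-.0316,z)))
for z in(.015,0,-.015): print(proj(c,(t@[.105,0,z,1])[:3]))
c=cam("top"); g=cv2.cvtColor(c["frame"],cv2.COLOR_BGR2HSV)
for z in(.101,): print("top",z,proj(c,(.6535,-.0316,z)))
cv2.imwrite("pics/z.png",c["frame"])
for v in range(130,146,3): print("row",v,edges(v,260,310,gray))
```

```text
hook 172 [200, 201, 202, 203, 204, 212, 213]
hook 174 [200, 201, 202, 212, 213]
hook 176 [200, 201, 212, 213]
hook 178 [200, 212, 213]
hook 180 [212, 213]
head 194 [206, 207, 208, 209, 210, 211, 212, 213, 214, 215, 216, 217, 218]
head 196 [207, 208, 209, 210, 211, 212, 213, 214, 215, 216, 217, 218, 219]
head 198 [207, 208, 209, 210, 211, 212, 213, 214, 215, 216, 217, 218, 219]
head 200 [206, 207, 208, 209, 210, 211, 212, 213, 214, 215, 216, 217, 218, 219, 220, 221]
head 202 [205, 206, 207, 208, 209, 210, 211, 212, 213, 214, 215, 216, 217, 218, 219, 220, 221, 222]
0.101 (np.float64(212.18182302620622), np.float64(196.80876794369377))
0.09 (np.float64(212.4588796809411), np.float64(200.67651240130718))
(np.float64(211.53320001690406), np.float64(180.69700034738827))
(np.float64(211.15566691370964), np.float64(175.20577934064204))
(np.float64(210.7702157607848), np.float64(169.59939025818557))
top 0.101 (np.float64(273.0087931680657), np.float64(137.02033373066735))
row 130 [271, 272, 273, 274, 304, 305, 306, 307, 308, 309]
row 133 [268, 269, 270, 271, 272, 273, 274, 275, 276, 277, 278, 279, 305, 307, 308, 309]
row 136 [266, 267, 268, 269, 270, 271, 272, 273, 274, 275, 276, 277, 278, 279, 280, 281, 305, 307, 308]
row 139 [266, 267, 268, 269, 270, 271, 272, 273, 274, 275, 276, 277, 278, 279, 280, 281, 282, 283, 284, 285, 286, 306, 307, 308]
row 142 [265, 266, 267, 268, 269, 270, 271, 272, 273, 274, 275, 276, 277, 278, 279, 280, 281, 283, 284, 286, 287, 288, 289, 290, 291, 292, 306, 307]
row 145 [266, 267, 268, 269, 270, 271, 272, 273, 274, 275, 276, 277, 278, 279, 289, 290, 291, 292, 293, 294, 295, 296, 297, 305, 306]
```

```bash
python3 -m handwheel '[[[-1,0,0.25,1,0,0,0],[-1,0,0.25,2,0,0,0],[-1,0,0.25,3,0,0,0],[-1,0,0.25,3.6,0,0,0],[-1,0,0.25,4,0,0,0],[-1,0,0.25,4.4,0,0,0],[-1,0,0.25,4.4,0,0,0]]]'
python3 - <<'E'
from h import *
t=T(); print((t@[.105,0,.015,1])[:3])
c=cam("scene"); u,v=map(int,proj(c,(.64,-.056,.09))); cv2.imwrite("pics/ins.png",cv2.resize(c["frame"][v-30:v+30,u-40:u+40],(800,600),interpolation=cv2.INTER_CUBIC))
E
```

```text
time_s: 7.5
eef_pos: [0.5904, -0.1481, 0.095]
eef_rot: [-0.0, 0.859, 0.512, -0.0]
wrist_force: [0.6, -0.5, -1.2]
opening: 0.177
grasp_force: 58.7
[ 0.64042477 -0.05575816  0.07997986]
```

View pics/ins.png

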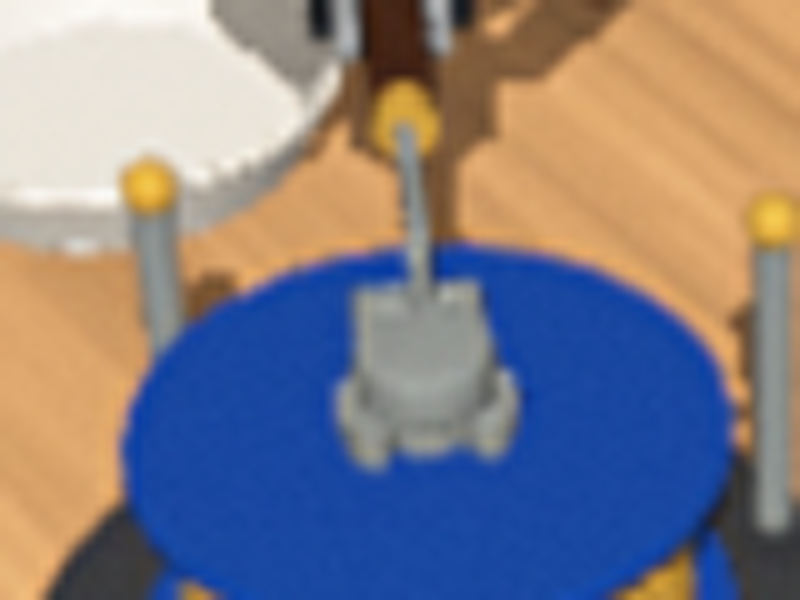

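The hook enters the window centred at (425,295). Now I pull.

```bash
python3 -m handwheel '[[[-1,-0.4,0,0,0,0,0],[-1,-0.7,0,0,0,0,0],[-1,-0.9,0,0,0,0,0],[-1,-1.1,0,0,0,0,0]]]'; python3 -m handwheel '[[[-1,-0.3,0,0,0,0,0],[-1,-0.6,0,0,0,0,0],[-1,-0.9,0,0,0,0,0],[-1,-1.2,0,0,0,0,0],[-1,-1.5,0,0,0,0,0],[-1,-1.8,0,0,0,0,0],[-1,-2.1,0,0,0,0,0],[-1,-2.4,0,0,0,0,0],[-1,-2.7,0,0,0,0,0],[-1,-2.9,0,0,0,0,0]]]'
```

```text
time_s: 8.05
eef_pos: [0.5855, -0.1573, 0.0952]
eef_rot: [-0.0, 0.859, 0.512, 0.001]
wrist_force: [2.9, 4.6, -1.8]
opening: 0.17
grasp_force: 58.6
time_s: 9.3
eef_pos: [0.5714, -0.1836, 0.0952]
eef_rot: [0.0, 0.859, 0.512, -0.0]
wrist_force: [0.8, 0.1, -0.3]
opening: 0.175
grasp_force: 58.7
```

Run:
```python
from h import *
t=T(); print((t@[.105,0,.015,1])[:3])
c=cam("scene"); u,v=map(int,proj(c,(.63,-.07,.09))); cv2.imwrite("pics/pul.png",cv2.resize(c["frame"][v-35:v+25,u-40:u+40],(800,600),interpolation=cv2.INTER_CUBIC))
```

```text
[ 0.62138662 -0.09122959  0.08019757]
```

View pics/pul.png

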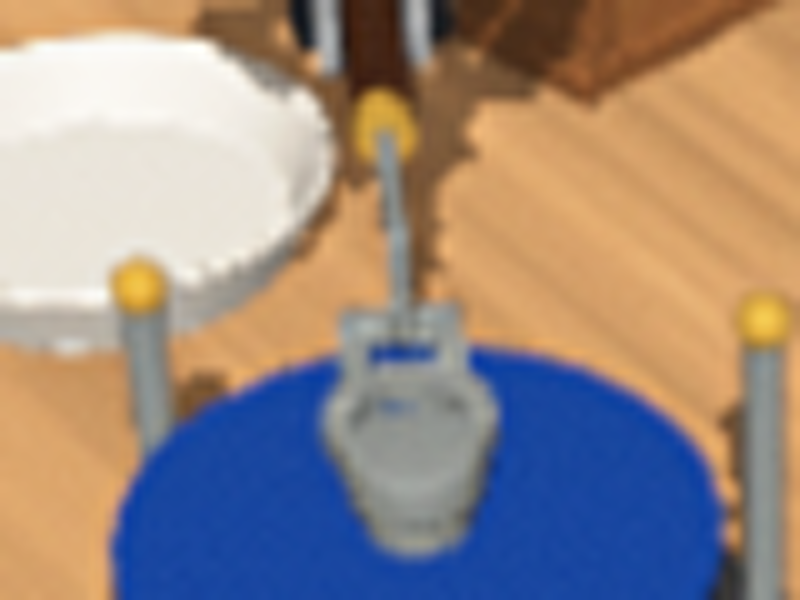

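The clip is out: its ring is clear of the groove at (410,410) in the crop and the hook is on the bar. I'll ease the hook back inward, lift, and return the pick.

```bash
python3 -m handwheel '[[[-1,0.3,0,0,0,0,0],[-1,0.3,0,0,0,0,0],[-1,0.3,0,-0.7,0,0,0],[-1,0.3,0,-2,0,0,0],[-1,0.3,0,-5,0,0,0],[-1,0.3,0,-9,0,0,0],[-1,0.3,0,-10,0,0,0],[-1,0.3,0,-10,0,0,0]]]'
python3 - <<'E'
from h import *
import pickle
t=T(); d=np.array([.4201,-.2929,.035])-t[:3,3]; print((t[:3,:3].T@d*100).round(2),"turn",np.degrees(np.arctan2(t[1,0],t[0,0]))-9.3)
c=cam("top"); pickle.dump(c,open("t4.pkl","wb")); c=cam("scene"); print((t@[.105,0,.015,1])[:3])
u,v=map(int,proj(c,(.63,-.07,.09))); cv2.imwrite("pics/lift.png",cv2.resize(c["frame"][v-35:v+25,u-40:u+40],(400,300)))
E
```

```text
time_s: 10.35
eef_pos: [0.5733, -0.1809, 0.1961]
eef_rot: [0.001, 0.859, 0.512, 0.0]
wrist_force: [-0.5, 0.3, -0.1]
opening: 0.176
grasp_force: 58.7
[-17.14  -8.16  16.09] turn 52.25659100040289
[ 0.62328502 -0.08857903  0.18106753]
```

```bash
python3 -m handwheel '[[[-1,-3.4,-1.6,0,0,0,10.4],[-1,-6.9,-3.3,0,0,0,20.9],[-1,-10.3,-4.9,0,0,0,31.3],[-1,-13.7,-6.5,2,0,0,41.8],[-1,-17.15,-8.15,5,0,0,52.2],[-1,-17.15,-8.15,9,0,0,52.2],[-1,-17.15,-8.15,9.5,0,0,52.2],[-1,-17.15,-8.15,9.5,0,0,52.2]]]'
python3 - <<'E'
from h import *
t=T(); d=np.array([.4201,-.2929,.035])-t[:3,3]; print((t[:3,:3].T@d*100).round(2),"turn",np.degrees(np.arctan2(t[1,0],t[0,0]))-9.3)
E
```

```text
time_s: 11.45
eef_pos: [0.4196, -0.2923, 0.1]
eef_rot: [-0.001, 0.997, 0.082, -0.0]
wrist_force: [-0.3, -0.5, 0.2]
opening: 0.173
grasp_force: 58.7
[0.05 0.08 6.5 ] turn 0.08962011775715695
```

```bash
python3 -m handwheel '[[[-1,0.05,0.05,2,0,0,0],[-1,0.05,0.05,4,0,0,0],[-1,0.05,0.05,5.4,0,0,0],[-1,0.05,0.05,6.1,0,0,0],[-1,0.05,0.05,6.4,0,0,0],[-1,0.05,0.05,6.4,0,0,0]]]'; python3 -m handwheel '[[[0.2,0,0,0,0,0,0],[0.6,0,0,0,0,0,0],[0.6,0,0,0,0,0,0],[0.6,0,0,0,0,0,0],[0.6,0,0,0,0,0,0],[0.6,0,0,0,0,0,0]]]'
```

```text
time_s: 12.2
eef_pos: [0.4204, -0.2933, 0.0365]
eef_rot: [0.0, 0.997, 0.082, 0.0]
wrist_force: [-0.4, -0.2, -0.4]
opening: 0.172
grasp_force: 58.7
time_s: 12.95
eef_pos: [0.4201, -0.2931, 0.0362]
eef_rot: [-0.0, 0.997, 0.082, -0.0]
wrist_force: [0.1, -1.4, 0.7]
opening: 0.799
grasp_force: 0.0
```

```bash
python3 -m handwheel '[[[0.6,0,0,-4,0,0,0],[0.6,0,0,-9,0,0,0],[0.6,0,0,-14,0,0,0],[0.6,3.8,-2.3,-18,0,0,-10.5],[0.6,7.6,-4.6,-19.4,0,0,-21],[0.6,11.4,-6.9,-19.4,0,0,-31.5],[0.6,15.2,-9.2,-19.4,0,0,-42],[0.6,19.2,-11.6,-19.4,0,0,-52.3],[0.6,19.2,-11.6,-19.4,0,0,-52.3],[0.6,19.2,-11.6,-19.4,0,0,-52.3]]]'
python3 - <<'E'
from h import *
import pickle
c=cam("wrist"); pickle.dump(c,open("w5.pkl","wb")); t=cam("top"); pickle.dump(t,open("t5.pkl","wb"))
cv2.imwrite("pics/w5.png",np.hstack([cv2.resize(c["frame"][0:200,130:396],(532,400),interpolation=cv2.INTER_CUBIC),cv2.resize(t["frame"][185:285,350:415],(260,400),interpolation=cv2.INTER_CUBIC)]))
E
```

```text
time_s: 14.2
eef_pos: [0.5903, -0.1474, 0.2298]
eef_rot: [-0.0, 0.859, 0.512, -0.0]
wrist_force: [-0.4, -0.4, -0.2]
opening: 0.801
grasp_force: 0.0
```

View pics/w5.png

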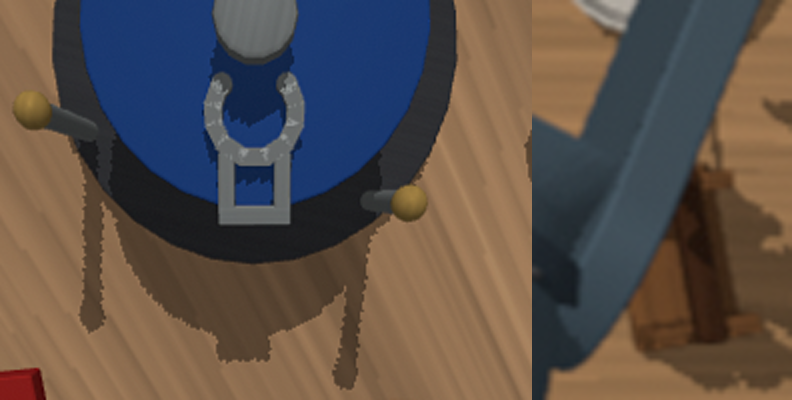

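The clip lies free on the spool, with its window centred at crop (255,186), outer bar corners at (218,223) and (291,223), and ring centre at (254,118). The pick is back in its notch in the right crop.

Run:
```python
from h import *
import pickle
c=pickle.load(open("w5.pkl","rb")); k=lambda x,y:(130+x/2-.25,y/2-.25)
A=ray(c,*k(218,223),.085);B=ray(c,*k(291,223),.085);m=(A+B)/2
n=np.array([(A-B)[1],-(A-B)[0]]); a=np.degrees(np.arctan2(-n[1],-n[0])); r=ray(c,*k(254.5,118),.085); w=ray(c,*k(255,186),.085)
e=(r-m)[:2]; print(np.linalg.norm((A-B)[:2]),"yaw in",a,np.degrees(np.arctan2(e[1],e[0])),"len",np.linalg.norm(e))
dirn=e/np.linalg.norm(e); W=m[:2]+dirn*.016; s=np.array([.6535,-.0316]); print("W",W,w,"dist",np.linalg.norm(W-s),np.linalg.norm(r[:2]-s))
t=T(); d=np.array([*W,.079])-t[:3,3]; print((t[:3,:3].T@d*100).round(2),"yaw",np.degrees(np.arctan2(t[1,0],t[0,0])))
```

```text
0.03055983407929686 yaw in -118.44621014893788 61.614362980851276 len 0.041071640802851465
W [ 0.62505998 -0.0840013 ] [ 0.62470003 -0.08510239  0.085     ] dist 0.059621565984465184 0.03454999727508291
[ 7.32  0.03 15.1 ] yaw 61.54814696999834
```

```bash
python3 -m handwheel '[[[0.1,4,0,2,0,0,0],[0.1,7.1,0,6,0,0,0],[0.1,7.1,0,9,0,0,0],[0.1,7.1,0,11.5,0,0,0],[0.1,7.1,0,13.5,0,0,0],[0.1,7.1,0,14.5,0,0,0],[0.1,7.1,0,14.8,0,0,0],[0.1,7.1,0,15,0,0,0],[0.1,7.1,0,15.1,0,0,0],[0.1,7.1,0,15.1,0,0,0]]]'; python3 -m handwheel '[[[0.1,0,0,0.1,0,0,0],[0.1,0,0,0.2,0,0,0],[0.1,0,0,0.2,0,0,0]]]'
```

```text
time_s: 15.55
eef_pos: [0.6248, -0.085, 0.0797]
eef_rot: [0.0, 0.859, 0.512, 0.0]
wrist_force: [-0.4, 0.1, 0.5]
opening: 0.55
grasp_force: 0.0
time_s: 15.92
eef_pos: [0.6243, -0.0849, 0.0771]
eef_rot: [-0.0, 0.859, 0.512, -0.0]
wrist_force: [0.4, 0.2, -0.8]
opening: 0.546
grasp_force: 0.0
```

```bash
python3 -m handwheel '[[[-0.2,0,0,0,0,0,0],[-1,0,0,0,0,0,0],[-1,0,0,0,0,0,0],[-1,0,0,0,0,0,0],[-1,0,0,0,0,0,0]]]'; python3 -m handwheel '[[[-1,0,0,-0.5,0,0,0],[-1,0,0,-1.5,0,0,0],[-1,0,0,-4,0,0,0],[-1,0,0,-8,0,0,0],[-1,0,0,-12,0,0,0],[-1,0,0,-12,0,0,0]]]'
python3 - <<'E'
from h import *
t=T(); print(t.round(3)); D=np.array([.6076,-.2803])
d=np.array([*D,.2])-t[:3,3]; print("TCP to dish",(t[:3,:3].T@d*100).round(2))
c=cam("wrist"); cv2.imwrite("pics/w6.png",c["frame"][:, :])
E
```

```text
time_s: 16.55
eef_pos: [0.625, -0.0851, 0.0779]
eef_rot: [0.0, 0.859, 0.512, 0.0]
wrist_force: [-0.0, -0.5, 6.0]
opening: 0.326
grasp_force: 61.3
time_s: 17.3
eef_pos: [0.6268, -0.0857, 0.2021]
eef_rot: [0.003, 0.859, 0.513, 0.003]
wrist_force: [-0.8, -0.6, -1.4]
opening: 0.326
grasp_force: 59.3
[[ 0.475  0.88   0.008  0.627]
 [ 0.88  -0.475 -0.003 -0.086]
 [ 0.001  0.008 -1.     0.202]
 [ 0.     0.     0.     1.   ]]
TCP to dish [-18.05   7.54   0.25]
```

View pics/w6.png

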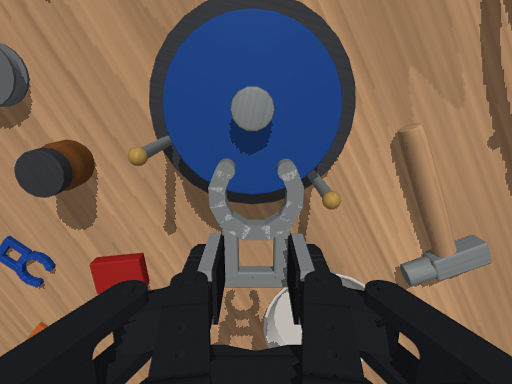

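The clip is held by the tab, with the window at (258,258) and the ring ahead of the fingers. I'll carry it to the dish.

```bash
python3 -m handwheel '[[[-1,-5,1.9,0,0,0,0],[-1,-10,3.8,0,0,0,0],[-1,-15,5.7,0,0,0,0],[-1,-19.5,7.5,0,0,0,0],[-1,-19.5,7.5,5,0,0,0],[-1,-19.5,7.5,10,0,0,0],[-1,-19.5,7.5,14.5,0,0,0],[-1,-19.5,7.5,16.5,0,0,0],[-1,-19.5,7.5,16.5,0,0,0]]]'
python3 - <<'E'
from h import *
t=T(); c=cam("scene"); u,v=map(int,proj(c,(.6076,-.2803,.02))); cv2.imwrite("pics/d.png",cv2.resize(c["frame"][max(0,v-50):v+40,u-60:u+60],(800,600),interpolation=cv2.INTER_CUBIC))
print("ring",(t@[.028,0,0,1])[:3],"win",t[:3,3])
E
```

```text
time_s: 18.48
eef_pos: [0.5965, -0.2911, 0.03]
eef_rot: [-0.002, 0.859, 0.512, -0.001]
wrist_force: [-0.5, -0.5, 0.3]
opening: 0.325
grasp_force: 59.3
ring [ 0.60976377 -0.26646486  0.03004779] win [ 0.59647075 -0.29110822  0.03003111]
```

View pics/d.png

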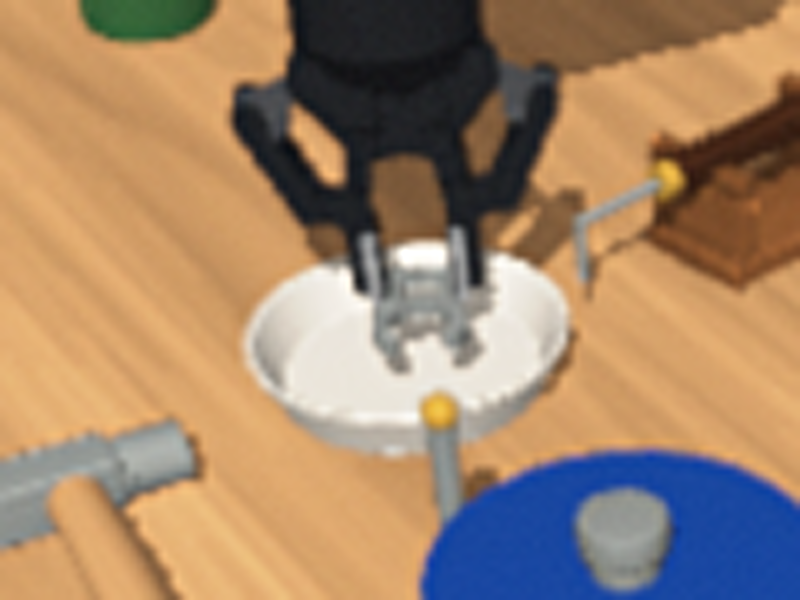

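The clip hangs over the dish floor at (425,320), and the pick lies level in its rest with the hook down. Lowering now.

```bash
python3 -m handwheel '[[[-1,0,0.4,0.8,0,0,0],[-1,0,0.4,1.5,0,0,0],[-1,0,0.4,2,0,0,0],[-1,0,0.4,2.2,0,0,0],[-1,0,0.4,2.2,0,0,0]]]'; python3 -m handwheel '[[[-0.2,0,0,0,0,0,0],[0,0,0,0,0,0,0],[0,0,0,0,0,0,0],[0,0,0,-1,0,0,0],[0,0,0,-4,0,0,0],[0,0,0,-9,0,0,0],[0,0,0,-14,0,0,0],[0,-3,0,-19,0,0,0],[0,-8,0,-20,0,0,0],[0,-8,0,-20,0,0,0]]]'
python3 - <<'E'
from h import *
c=cam("scene"); u,v=map(int,proj(c,(.6076,-.2803,.02))); cv2.imwrite("pics/e.png",cv2.resize(c["frame"][max(0,v-50):v+40,u-60:u+60],(800,600),interpolation=cv2.INTER_CUBIC))
E
```

```text
time_s: 19.15
eef_pos: [0.6012, -0.2939, 0.01]
eef_rot: [-0.0, 0.859, 0.512, -0.0]
wrist_force: [0.3, 0.1, -0.8]
opening: 0.328
grasp_force: 59.3
time_s: 20.4
eef_pos: [0.5625, -0.3682, 0.2132]
eef_rot: [0.002, 0.86, 0.511, 0.0]
wrist_force: [0.7, 0.5, -0.8]
opening: 0.495
grasp_force: 0.0
```

View pics/e.png

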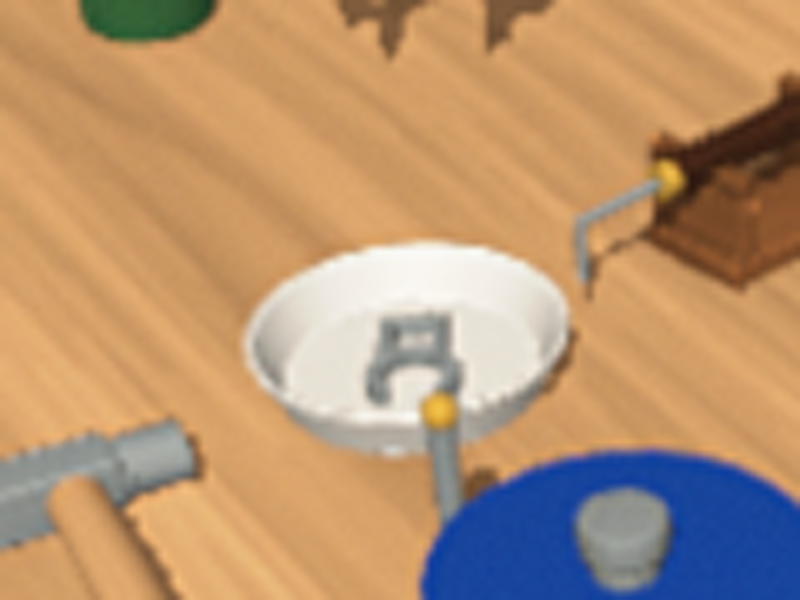

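The clip lies flat in the dish at (415,355), and the pick is in its rest with the hook down at (583,260). Handing in.

```bash
python3 -c "
from bench import ctrl; print(ctrl.hand_in())"
```

```text
the job is handed in; nothing more can be done
None
```

The job is handed in at about 20 s of the 61 s allowed: the clip was pried out with the pick and lies flat in the white dish, and the pick is back in its rest, hook down; no verdict was returned.

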